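Clamp a spice jar in the one-hand jar clamp and keep the trigger squeezed

ROBOT

A 6-joint arm with a two-finger parallel gripper is mounted at the origin on a cart in front of the work surface, level with it; the furniture and walls round the work are solid. World frame = base frame: x ahead of the robot, y to its left, z up, the work surface at z = 0. Lengths are in mm, angles in rad, forces in N, time in s.
With the tool pointing down it reaches from about 275 to 750 mm from the base axis. Payload 10.2 kg.
Tool frame: the origin (TCP) lies midway between the tips of the shut fingers; the grasp point (between the pads) lies 19 mm behind it (ctrl.tcp_to_grasp is the z of the grasp point in the tool frame, in mm); z points along the fingers, y is the direction in which the jaws open and shut (so a half turn about z gives the same grasp; the last joint's range is limited). The gripper opens to 85 mm and grips with 20 to 120 N. Pads are 22 mm wide; open, the fingers measure 114 mm over their backs; the gripper's body (76 mm by 85 mm) begins 54 mm behind the grasp point. The pads swing forward as they close: fully open they stand 13 mm farther back than shut.
Start: joints at [1.02, 0.313, 1.498, -0, 1.331, -0.223], TCP at [169.042, 497.047, 231.294] pointing down, gripper open.
Joint ranges: [-2.94, 2.94], [-0.97, 2.17], [0.19, 2.56], [-1.23, 4.37], [0.02, 3.11], [-2.88, 2.88]. Speed limits (rad/s): [2.39, 2.39, 3.01, 3.14, 3.14, 3.14].

INTERFACE

Orientations are given as a unit quaternion [w, x, y, z].
In Python, from rig import sensors, capture, order, ctrl gives the robot as it stands. The module is installed in compiled form; this text tells all that it offers.
- The arm moves only by the tool play_rows, never from a script. Its argument "deltas" is a list of rows, each a list of 7 numbers: the shift along the world's x, y, z in units of 40 mm (1.0 is 40 mm), then the turn, a rotation vector about the world's x, y, z in units of 6 degrees (1.0 is 6 degrees), then the opening, from -1 (shut) to 1 (fully open). A call has 1 to 8 rows; each row shifts and turns the commanded pose from where the row before left it; what a row does not reach is not made up. A row lasts 1/12 s, in which the tool goes at most 41.7 mm and 7.16 degrees, less where a joint would pass 70% of its speed; a pose out of reach is approached as far as the arm can. A call is refused whole if a number of a shift passes 1 or a number of a turn 1, either way. A call with a gripper value outside its range is refused whole. The fingers move at their own pace and stop on an object; "squeeze" is the grip in N (left out, the last holds). Time passes only in rows, so rows that do not move let the fingers close. It gives the time, the measured TCP pose, the force and the opening at its end, in the units of the state.
- sensors.sense(): the state, without advancing time (a new reading comes with each control period).
- capture(name): name is "scene" or "top"; returns a dict with "pixels" (420x560x3 uint8, red, green, blue), "z_map" (420x560 float32, mm along the optical axis (not along the pixel's ray), 0 where there is no reading), "fx", "fy", "cx", "cy" (pixels), "eye" and "rotation" of the camera in the world. Camera axes: x right, y down, z forward; pixel columns grow to the right and rows downward; lengths in mm; the calibration is good to about 2 mm. A picture is of the moment at which its call begins.
- order.finish_job(): hands the job in, once; it reports no verdict.
The state is a dict: "time_s": time; "joints": joint angles; "dq": joint speeds; "tau": joint torques, N m; "eef_pos": TCP position; "ee_rot": TCP orientation; "force": force on the tool from outside, world axes, zero at the start; "wrist_torque": the same for the moment, N m; "grip_width": opening from 0.0 (shut) to 1.0 (fully open).
Only numpy, scipy, OpenCV 4.12 (cv2) and the standard library are available. Lean on these libraries where they do the work, as an engineer would, in place of code of your own. Each camera call takes 0.05 s, during which the arm holds its last target. There are 200 camera calls.

TASK

The clamp that holds jars with stuck lids was left run in: press its black release pedal down to the stop until the jaw has sprung all the way back, then stand the spice jar with the yellow contents upright in the blue V of the clamp. Pump the blue trigger against the black grip until the sprung pad bears firmly on the jar and has sunk roughly half-way into its travel, never so far that it bottoms out, and finish still holding the trigger squeezed like that. Move the jaw only with the trigger, and leave the other things alone.

Things in the scene. Friction and masses are not known exactly. Their poses are not given: they have to be found in the camera images.
- clamp: One-hand jar clamp fixed on the worktop, anvil to the robot's left: aluminium base plate 295 x 76 x 8 mm (x = -105 to 190 mm), grey housing (x = -90 to 28 mm, 46 wide, 86 high), black grip. Origin on the worktop under the trigger's pivot; x runs along the clamp from housing to anvil (the way the jaw closes), y across, z up.
- fixed_grip (a point): Middle of the fixed black upright grip at the height to take it (151 mm above the worktop, clamp x = -20 mm). 18 mm thick along the clamp (20 at its cap), 30 to 34 wide, top at 170 mm. To pump, straddle grip and trigger from above, fingers closing along the clamp, centred at clamp x = -12 mm (open 80 mm or more): one pushes the trigger, the other meets the grip only at the end of the squeeze.
- trigger_grip (a point): Middle of the blue trigger lever at the height to squeeze it, 55 mm from its pivot, on the anvil side of the black grip. 12 mm thick along the clamp, 26 mm wide, ends 15 mm beyond this point. Over their outsides, trigger and grip measure 52 to 57 mm along the clamp when released and 35 mm when fully squeezed.
- trigger_angle (a joint): Trigger angle: 0 released (leaning to the anvil), 0.30 rad fully squeezed (upright, at its stop). A spring returns it when let go; squeezing takes 3 to 9 N at the grip point plus about 0.8 of the force at the pad.
- jaw_travel (a joint): How far the jaw has run in towards the anvil: 0 fully back, 0.050 m at most; starts at about 30 or 40 mm. A ratchet with 10 mm teeth holds it: a full squeeze carries it about 11 mm on (first 0.03 rad idle, then 4.2 mm per 0.1 rad); on letting go it drops back to the last tooth (about 10, 20, 30, 40 mm). The pedal on its stop frees it and a spring draws it right back in under 1 s.
- jaw: Grey jaw block on the end of the toothed bar, 17 x 40 x 46 mm. Not to be touched by the robot. Origin as the clamp's, shifted by the jaw's travel.
- pad: Black rubber pad face, 36 x 36 mm, 6 mm thick, on an orange stem in front of the jaw block. Not to be touched by the robot. Origin as the clamp's, shifted by jaw travel less pad travel.
- pad_mid (a point): Centre of the pad's front face, 52 mm above the worktop, looking to the anvil. With the jaw fully back it is 75 mm in front of the clamp's origin along the clamp's x axis.
- pad_travel (a joint): How far the sprung pad has sunk back towards the jaw block: 0 free, 0.012 m bottomed. Spring 1.5 N per mm with 1.5 N at the start. The orange stem between pad and jaw block disappears as it sinks.
- pedal_angle (a joint): Release pedal angle: 0 up, 0.25 rad down on its stop; its spring lifts it again.
- pedal_press (a point): Point to press on the upper face of the black release pedal (plate 66 x 34 mm behind the black grip, hinged at its grip side, sloping up away from the grip), about 108 mm above the worktop and 104 mm behind the clamp's origin, 49 mm from its hinge. Going down to the stop moves it about 12 mm downwards and takes about 9 N.
- anvil: Fixed anvil on the base plate: two blue faces 50 mm high forming a shallow upright V (120 degrees) that opens to the pad, top 60 mm above the worktop. Its x and y axes as the clamp's; stands anywhere from 111 to 131 mm in front of the clamp's origin.
- seat (a point): Where the jar's centre is when the jar stands on the base plate touching both faces of the V, 60.5 mm above the worktop. The V's bottom is 24 mm beyond it.
- jar: The spice jar to be clamped, upright: clear with orange-yellow contents and a white label, brown cap, 41 mm diameter, 105 mm high, 110 g. Origin at the centre of its underside. (A jar with a black label further back is another.)
- jar_mid (a point): Centre of the spice jar, 52.5 mm above its underside.
- trigger: The blue trigger lever itself; origin on its pivot, 96 mm above the worktop.
- shaker_mid (a point): Middle of the salt shaker (grey top, clear body, 44 mm diameter, 90 mm high), a bystander.
- lemon_mid (a point): Middle of a lemon, 83 x 58 x 58 mm, a bystander.
- cup_mid (a point): Middle of a small white upturned cup with a black check band, 66 mm diameter, 53 mm high, a bystander.
Not all that is in view belongs to the job. What is shaped like the jar but purple is not meant.

How it is judged (in metres and radians):
On the way, in this order (a step that is already met when the one before it is completed fails the run):
1. the release pedal is down on its stop and the jaw is fully back (value of joint pedal_angle above 0.22 rad and value of joint jaw_travel below 0.003 m), for 0.1 s.
2. the jar stands upright in the clamp in front of the V, let go (horizontal distance between jar_mid and seat below 0.03 m and angle between jar's own z axis and vertical below 0.1 rad and height (world z) of jar below 0.013 m and contact force between the fingers and jar below 0.1 N), for 0.1 s.
3. the pad bears on the jar (contact force between pad and jar above 1.5 N), for 0.1 s.
At the end, for the whole second after the job is handed in: Fingers still squeeze the trigger (2 N or more, at least 0.04 rad); the jar, let go, stands upright within 6 mm of its seat in the V, pressed between pad and V with 4 N or more; the pad is sunk 3 to 9 mm; the other things lie within 30 mm of their starts (value of joint pad_travel between 0.003 and 0.009 m and contact force between each of pad, anvil and jar above 4 N and horizontal distance between jar_mid and seat below 0.006 m and angle between jar's own z axis and vertical below 0.1 rad and height (world z) of jar below 0.013 m and linear speed of jar below 0.02 m/s and contact force between the fingers and trigger above 2 N and value of joint trigger_angle above 0.04 rad and contact force between the fingers and jar below 0.1 N and distance of each of shaker_mid, lemon_mid, cup_mid from where it was at the start of the episode below 0.03 m); the arm keeps its last pose, push and grip.
It fails at once if the pad bottoms out on the jar (sunk 10.5 mm or more), or presses on it with more than 25 N (value of joint pad_travel above 0.0105 m or contact force between pad and jar above 25 N).
It fails at once if the robot pushes the jaw or its pad (more than 2 N) (contact force between any of the fingers, the arm and jaw above 2 N or contact force between any of the fingers, the arm and pad above 2 N).
It fails at once if a bystander is shifted by more than 30 mm (distance of any of shaker_mid, lemon_mid, cup_mid from where it was at the start of the episode above 0.03 m).
It also fails if it takes over 72 s, if anything falls off the work surface, if the arm or the gripper's body presses on something with over 40 N, if the wrist force passes 120 N, or if a joint passes its speed limit or range.

## Working session

There is one attempt and no reset: what is moved stays moved. The work goes in short steps, Python scripts to look and compute and a tool call to move; the robot and the scene stay as the last step left them, time stands still between calls to the robot, and variables do not carry over. Pictures are saved under pics/ and viewed, about 8 in all and at most 12, crops included, and the job is handed in when it is done.

Besides the shell and the picture viewer there is one more tool, called after "Call:" by a JSON object that holds its "method" and its "body". play_rows: Moves the arm, as the interface text tells. Its arguments: {"type":"object","properties":{"deltas":{"type":"array","items":{"type":"array","items":{"type":"number"}}},"squeeze":{"type":"number"}},"required":["deltas"]}

```bash
mkdir -p pics; cat > h.py <<'E'
import numpy as np, cv2
from rig import sensors, capture, order, ctrl
def snap(n,f):
    c=capture(n); cv2.imwrite('pics/'+f+'.png',cv2.cvtColor(c['pixels'],cv2.COLOR_RGB2BGR)); np.savez('pics/'+f+'.npz',**c); return c
def pt(c,u,v,z=None):
    # world point of pixel by depth, or by plane height z
    R=np.array(c['rotation']);e=np.array(c['eye'])
    r=R@np.array([(u-c['cx'])/c['fx'],(v-c['cy'])/c['fy'],1])
    if z is not None: return e+r*(z-e[2])/r[2]
    u,v=int(round(u)),int(round(v)); w=c['z_map'][v-1:v+2,u-1:u+2]; w=w[w>0]
    return e+r*np.median(w)
E
python3 - <<'E'
from h import *
for n in('scene','top'):
    c=snap(n,n+'0'); print(n,c['eye'],c['rotation'],c['fx'],c['cx'],c['cy'])
print(sensors.sense(),ctrl.tcp_to_grasp)
E
```

```text
scene [  84.94723186 -909.2369249  1156.30903227] [-0.38120659  0.89276948 -0.22440175  0.08537004] 492.276200518285 285.99268545014684 205.58801912479888
top [ 510.34375961   41.20690684 1276.17843602] [-0.0172596   0.70980844 -0.70406534  0.01288737] 476.4601869188632 282.19549366579884 209.77580099304933
{'time_s': 0.1, 'joints': array([ 1.01958936e+00,  3.13412322e-01,  1.49833802e+00, -1.12442220e-05,
        1.33102941e+00, -2.23406322e-01]), 'dq': array([ 0.00080561, -0.00213815, -0.0019278 , -0.00027135, -0.00119477,
        0.00065204]), 'tau': array([ 3.51228766e-03, -4.12892246e+01, -2.60144269e+01, -1.84242963e-04,
        2.99239007e-03, -3.78438665e-05]), 'eef_pos': array([168.92446472, 496.83965573, 230.79165328]), 'ee_rot': array([-2.19125252e-04,  1.63166141e-01,  9.86598428e-01, -5.51647626e-04]), 'force': array([0.13055241, 0.24980179, 0.05018483]), 'wrist_torque': array([-0.01043071,  0.02111349, -0.02683577]), 'grip_width': 0.9977934339157949} -18.700000000000003
```

View pics/scene0.png

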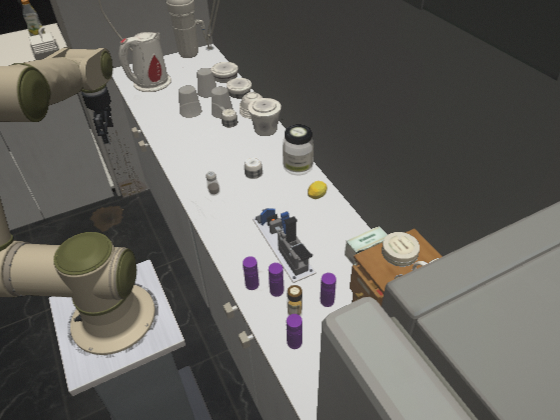

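View pics/top0.png

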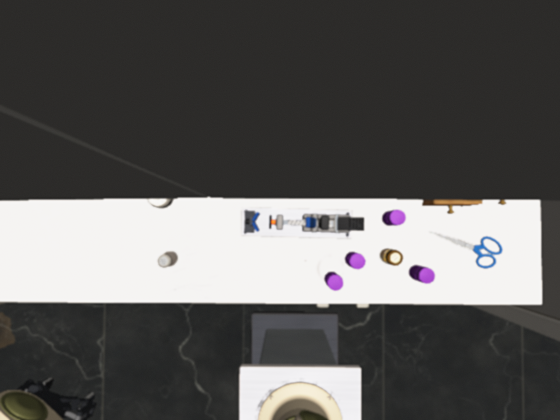

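The scene view shows the clamp at about (287,240). There are four purple lookalikes at (251,273), (276,280), (328,290) and (294,331), and a brown-capped jar at (295,299), which is (394,257) in top. The black-labelled jar (298,150) is the other one. The brown-capped jar with orange contents fits the description, so I'll confirm it in an enlarged crop and measure.

```bash
cat >> h.py <<'E'
from scipy.spatial.transform import Rotation as Ro
def fixr(c):
    c=dict(c); q=np.array(c['rotation']); 
    if q.size==4: c['rotation']=Ro.from_quat(q[[1,2,3,0]]).as_matrix()
    return c
def load(f): return fixr(dict(np.load('pics/'+f+'.npz')))
def crop(f,u0,v0,u1,v1,k,o):
    im=cv2.imread('pics/'+f+'.png')[v0:v1,u0:u1]; cv2.imwrite('pics/'+o+'.png',cv2.resize(im,None,fx=k,fy=k,interpolation=cv2.INTER_CUBIC))
E
python3 - <<'E'
from h import *
a=cv2.imread('pics/scene0.png')[195:325,235:345]; b=cv2.imread('pics/top0.png')[195:295,235:435]
A=cv2.resize(a,None,fx=3.5,fy=3.5,interpolation=2); B=cv2.resize(b,None,fx=4,fy=4,interpolation=2)
cv2.imwrite('pics/c1.png',A[:, :]); cv2.imwrite('pics/c2.png',B)
c=load('top0'); s=load('scene0')
for n,u,v in[('jarcap',395,257.5),('grip',325,222),('table',300,280)]: print(n,pt(c,u,v))
print('sc jar cap',pt(s,295,291),pt(s,300,240))
E
```

```text
jarcap [ 445.73453454 -227.84300323  106.86138871]
grip [529.88832885 -51.15562398 171.69210974]
table [3.77955048e+02 3.65618357e-01 2.90378416e-01]
sc jar cap [ 445.5036231  -232.6242289   106.10734358] [589.94513891   1.50674015  -1.36768121]
```

View pics/c1.png

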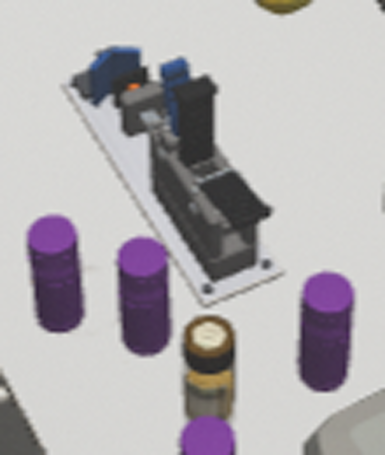

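View pics/c2.png

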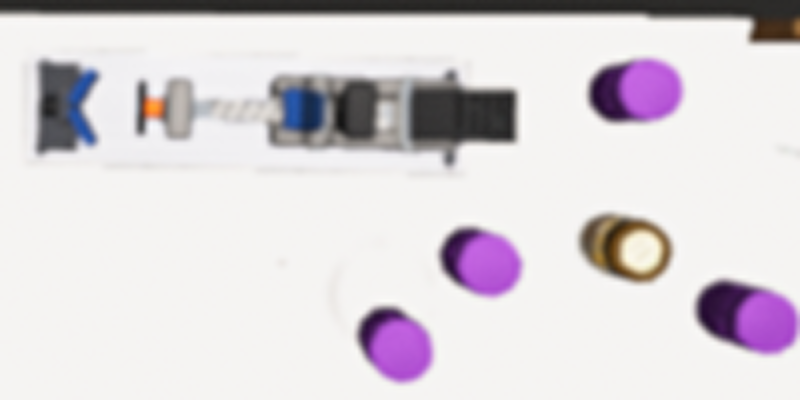

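The crops confirm the jar: brown cap with orange contents, top-view cap centre at about (395,257.5). In the top view the clamp's grip cap is at (324.5,222), its V apex at about (254,222), and the pedal at (345–364,224). Next I'll find the clamp's pose from both views.

```bash
cat >> h.py <<'E'
def cloud(c):
    v,u=np.mgrid[0:420,0:560]; d=c['z_map']; ok=d>0
    P=np.stack([(u-c['cx'])/c['fx']*d,(v-c['cy'])/c['fy']*d,d],-1)@c['rotation'].T+c['eye']
    return P[ok],c['pixels'][ok].astype(int),np.stack([u,v],-1)[ok]
E
python3 - <<'E'
from h import *
t=load('top0');s=load('scene0')
f=lambda u,v,z:pt(t,235+u/4,195+v/4,z).round(1)
print('grip',f(358,108,170),'trig',f(303,110,163),'Vapex(top inner)',f(76,107,60),'arms',f(97,72,60),f(97,143,60))
print('pedal far end',f(516,115,112),'near',f(412,113,100))
print('plate corners',f(25,62,8),f(22,160,8),f(468,65,8),f(466,172,8), 'padface',f(138,108,60))
for n,c in(('top',t),('scene',s)):
    P,C,U=cloud(c)
    box=(abs(P[:,1])<220)&(P[:,0]>460)&(P[:,0]<620)
    for nm,m in(('all>60',P[:,2]>60),('grip>140 dark',(P[:,2]>140)&(C.max(1)<70)),('blue>130',(P[:,2]>130)&(C[:,2]>C[:,0]+40)),('plate',(P[:,2]>4)&(P[:,2]<12)),('house',(P[:,2]>78)&(P[:,2]<92)),('pedal',(P[:,2]>92)&(P[:,2]<120)&(P[:,1]<-70)),('bluelow',(P[:,2]<65)&(P[:,2]>20)&(C[:,2]>C[:,0]+40))):
        Q=P[box&m]
        if len(Q)>5:
            r=cv2.minAreaRect(Q[:,:2].astype(np.float32)); print(n,nm,len(Q),Q.min(0).round(),Q.max(0).round(),np.round(r[0],1),np.round(r[1],1),round(r[2],1))
    m=(abs(P[:,0]-445)<40)&(abs(P[:,1]+232)<40)&(P[:,2]>95)&(P[:,2]<115); Q=P[m]; print(n,'cap',len(Q),Q.mean(0).round(1),Q.min(0).round(),Q.max(0).round())
E
```

```text
grip [529.9 -50.1 170. ] trig [528.6 -18.6 163. ] Vapex(top inner) [531.  120.7  60. ] arms [553.5 107.5  60. ] [508.2 107.   60. ]
pedal far end [ 527.5 -151.3  112. ] near [528.3 -89.2 100. ]
plate corners [561.6 158.4   8. ] [496.4 159.6   8. ] [ 562.  -136.5    8. ] [ 490.9 -135.4    8. ] padface [530.7  81.1  60. ]
top all>60 112249 [ 460. -220.   60.] [ 558.  220. 1226.] [5.087e+02 1.000e-01] [ 98.2 439.7] 0.2
top grip>140 dark 110511 [ 516. -174.  141.] [ 544.  220. 1226.] [529.2  22.8] [ 27.8 394.2] 0.5
top blue>130 74 [520. -26. 131.] [542.  -7. 166.] [531.  -16.5] [21.1 18.2] 1.5
top plate 1929 [ 460. -220.    4.] [595. 220.  12.] [5.277e+02 2.000e-01] [134.5 439.4] 0.0
top house 281 [ 461. -220.   78.] [558.  -3.  91.] [ 510.4 -111. ] [216.1  97.5] 89.4
top pedal 447 [ 461. -220.   92.] [557. -82. 119.] [ 509.8 -150.3] [137.6  96. ] 89.4
top bluelow 66 [510. 110.  21.] [556. 126.  64.] [533.  118.4] [46.1 16. ] 0.6
top cap 225 [ 446.7 -227.   105.7] [ 427. -248.   95.] [ 466. -208.  112.]
scene all>60 1009 [ 461. -220.   60.] [554. 120. 174.] [515.  -48.9] [338.7  90.8] 87.0
scene grip>140 dark 116 [511. -65. 140.] [542. -44. 174.] [526.6 -55.1] [19.3 30.2] 81.7
scene blue>130 32 [518. -24. 145.] [538. -10. 166.] [528.7 -15.7] [12.7 20.7] 77.4
scene plate 717 [ 461. -219.    4.] [619. 219.  12.] [540.   -0.6] [156.6 438.4] 0.4
scene house 184 [ 502. -123.   78.] [550.  -4.  92.] [526.3 -63.3] [ 48.4 118.9] 0.0
scene pedal 215 [ 461. -220.   92.] [552. -81. 119.] [ 509.7 -149.2] [137.7  90.8] 87.0
scene bluelow 22 [508. 106.  54.] [554. 123.  63.] [530.7 115.3] [46.7 16. ] 2.2
scene cap 182 [ 442.2 -231.9  104.1] [ 423. -250.   96.] [ 463. -211.  110.]
```

Call:
{"method": "play_rows", "body": {"deltas": [[0.5,-0.875,0,0,0,-0.66,-1],[0.5,-0.875,0,0,0,-0.66,-1],[0.5,-0.875,0,0,0,-0.66,-1],[0.5,-0.875,0,0,0,-0.66,-1],[0.5,-0.875,0,0,0,-0.66,-1],[0.5,-0.875,0,0,0,-0.66,-1],[0.5,-0.875,0,0,0,-0.66,-1],[0.5,-0.875,0,0,0,-0.66,-1]], "squeeze": 40}}

```text
time_s: 0.77
eef_pos: [329.3, 215.2, 231.3]
ee_rot: [0.0, 0.428, 0.904, 0.0]
force: [0.1, 0.7, -0.3]
grip_width: 0.001
```

Call:
{"method": "play_rows", "body": {"deltas": [[0.5,-0.875,0,0,0,-0.66,-1],[0.5,-0.875,0,0,0,-0.66,-1],[0.5,-0.875,0,0,0,-0.66,-1],[0.5,-0.875,0,0,0,-0.66,-1],[0.5,-0.875,0,0,0,-0.66,-1],[0.5,-0.875,0,0,0,-0.66,-1],[0.5,-0.875,0,0,0,-0.66,-1],[0.5,-0.875,0,0,0,-0.66,-1]]}}

```text
time_s: 1.43
eef_pos: [489.5, -65.0, 231.1]
ee_rot: [-0.0, 0.658, 0.753, -0.0]
force: [1.4, 0.5, 0.2]
grip_width: 0.004
```

Call:
{"method": "play_rows", "body": {"deltas": [[0.5,-0.875,0,0,0,-0.66,-1],[0.5,-0.875,0,0,0,-0.66,-1],[0,0,0,0,0,0,-1],[0,0,0,0,0,0,-1]]}}

```text
time_s: 1.77
eef_pos: [529.1, -134.2, 230.2]
ee_rot: [-0.001, 0.708, 0.706, -0.0]
force: [0.8, -0.7, 0.3]
grip_width: -0.001
```

Call:
{"method": "play_rows", "body": {"deltas": [[0,0,-0.9,0,0,0,-1],[0,0,-0.9,0,0,0,-1],[0,0,-0.7,0,0,0,-1],[0,0,-0.4,0,0,0,-1],[0,0,-0.1,0,0,0,-1],[0,0,-0.1,0,0,0,-1],[0,0,-0.1,0,0,0,-1],[0,0,0,0,0,0,-1]]}}

```text
time_s: 2.43
eef_pos: [528.9, -132.6, 104.6]
ee_rot: [0.0, 0.707, 0.707, -0.0]
force: [-4.3, -0.1, 4.5]
grip_width: 0.0
```

Call:
{"method": "play_rows", "body": {"deltas": [[0,0,-0.05,0,0,0,-1],[0,0,-0.05,0,0,0,-1],[0,0,-0.05,0,0,0,-1],[0,0,0,0,0,0,-1]]}}

```text
time_s: 2.77
eef_pos: [529.5, -133.4, 99.6]
ee_rot: [0.002, 0.707, 0.707, -0.0]
force: [-4.3, -3.5, 8.5]
grip_width: 0.003
```

Call:
{"method": "play_rows", "body": {"deltas": [[0,0,-0.05,0,0,0,-1],[0,0,-0.05,0,0,0,-1],[0,0,-0.05,0,0,0,-1],[0,0,0,0,0,0,-1]]}}

```text
time_s: 3.1
eef_pos: [529.9, -133.9, 96.2]
ee_rot: [0.003, 0.707, 0.707, -0.0]
force: [-13.5, -3.3, 28.2]
grip_width: 0.0
```

Call:
{"method": "play_rows", "body": {"deltas": [[0,0,-0.05,0,0,0,-1],[0,0,-0.05,0,0,0,-1],[0,0,0,0,0,0,-1]]}}

```text
time_s: 3.35
eef_pos: [530.2, -134.1, 95.3]
ee_rot: [0.004, 0.707, 0.707, -0.0]
force: [-23.7, 1.4, 56.5]
grip_width: -0.0
```

Call:
{"method": "play_rows", "body": {"deltas": [[0,0,0.05,0,0,0,-1],[0,0,0,0,0,0,-1],[0,0,0,0,0,0,-1],[0,0,0,0,0,0,-1],[0,0,0,0,0,0,-1],[0,0,0,0,0,0,-1],[0,0,0,0,0,0,-1],[0,0,0,0,0,0,-1]]}}

```text
time_s: 4.02
eef_pos: [530.0, -134.0, 95.8]
ee_rot: [0.003, 0.707, 0.707, -0.0]
force: [-17.5, -0.5, 43.1]
grip_width: -0.002
```

```bash
python3 - <<'E'
from h import *
snap('scene','s1');snap('top','t1')
a=cv2.imread('pics/s1.png')[195:265,240:330]; b=cv2.imread('pics/t1.png')[195:265,235:375]
A=cv2.resize(a,(360,280),interpolation=2); B=cv2.resize(b,(560,280),interpolation=2)
o=np.zeros((560,560,3),np.uint8); o[:280,:360]=A; o[280:]=B; cv2.imwrite('pics/c3.png',o)
E
```

```text
(no output)
```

View pics/c3.png

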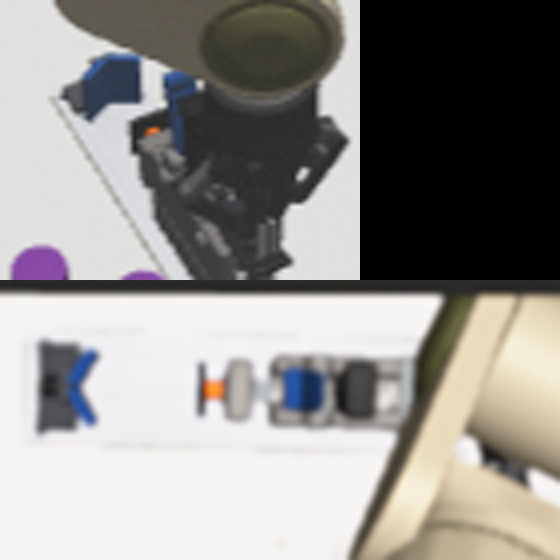

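The jaw is fully back: in the top crop the pad face moved about 60 crop px, from x=138 to x=198, or roughly 39 mm. The pedal is on its stop at 43 N. Now the jar.

Call:
{"method": "play_rows", "body": {"deltas": [[0,0,0.3,0,0,0,-1],[0,0,0.8,0,0,0,-1],[0,0,1,0,0,0,-1],[0,0,1,0,0,0,-1],[-0.7,-0.7,0.3,0,0,0,1],[-0.7,-0.75,0,0,0,0,1],[-0.7,-0.75,0,0,0,0,1],[0,-0.2,0,0,0,0,1]]}}

```text
time_s: 4.78
eef_pos: [442.1, -231.4, 227.2]
ee_rot: [0.001, 0.708, 0.706, -0.001]
force: [-1.3, -0.2, 0.8]
grip_width: 0.564
```

Call:
{"method": "play_rows", "body": {"deltas": [[0,0,0,0,0,0,1],[0,0,0,0,0,0,1]]}}

```text
time_s: 4.95
eef_pos: [445.5, -228.5, 226.2]
ee_rot: [0.001, 0.708, 0.707, 0.0]
force: [0.3, 0.6, 0.0]
grip_width: 0.848
```

Call:
{"method": "play_rows", "body": {"deltas": [[0,-0.03,-0.5,0,0,0,1],[0,0,-0.9,0,0,0,1],[0,0,-0.9,0,0,0,1],[0,0,-0.8,0,0,0,1],[0,0,-0.6,0,0,0,1],[0,0,-0.35,0,0,0,1],[0,0,0,0,0,0,1],[0,0,0,0,0,0,1]]}}

```text
time_s: 5.62
eef_pos: [445.8, -229.1, 63.5]
ee_rot: [-0.0, 0.707, 0.707, 0.0]
force: [-0.1, -0.3, 1.1]
grip_width: 0.996
```

Call:
{"method": "play_rows", "body": {"deltas": [[0,0,0,0,0,0,-1],[0,0,0,0,0,0,-1],[0,0,0,0,0,0,-1],[0,0,0,0,0,0,-1],[0,0,0,0,0,0,-1],[0,0,0,0,0,0,-1],[0,0,0,0,0,0,-1],[0,0,0,0,0,0,-1]], "squeeze": 25}}

```text
time_s: 6.28
eef_pos: [445.5, -230.5, 64.2]
ee_rot: [0.001, 0.708, 0.707, 0.0]
force: [0.8, 1.5, 7.0]
grip_width: 0.473
```

Call:
{"method": "play_rows", "body": {"deltas": [[0,0,0.3,0,0,0,-1],[0,0,0.7,0,0,0,-1],[0,0,0.9,0,0,0,-1],[0,0,0.9,0,0,0,-1],[0,0,0.9,0,0,0,-1],[0,0,0.9,0,0,0,-1],[0,0,0.6,0,0,0,-1],[0.1,0.4,0,0,0,0,-1]]}}

```text
time_s: 6.95
eef_pos: [449.8, -216.5, 276.4]
ee_rot: [0.005, 0.708, 0.706, 0.0]
force: [0.0, -0.7, -0.2]
grip_width: 0.469
```

Call:
{"method": "play_rows", "body": {"deltas": [[0.25,0.8,0,0,0,0,-1],[0.25,0.9,0,0,0,0,-1],[0.25,0.9,0,0,0,0,-1],[0.25,0.9,0,0,0,0,-1],[0.25,0.9,0,0,0,0,-1],[0.25,0.9,0,0,0,0,-1],[0.25,0.9,0,0,0,0,-1],[0.25,0.9,0,0,0,0,-1]]}}

```text
time_s: 7.62
eef_pos: [529.0, 71.7, 271.4]
ee_rot: [0.0, 0.708, 0.707, -0.0]
force: [0.7, -0.0, -0.1]
grip_width: 0.467
```

Call:
{"method": "play_rows", "body": {"deltas": [[0,0.5,0,0,0,0,-1],[0,0.1,0,0,0,0,-1],[0,0,0,0,0,0,-1],[0,0,0,0,0,0,-1]]}}

```text
time_s: 7.95
eef_pos: [528.9, 93.1, 271.2]
ee_rot: [0.0, 0.708, 0.707, -0.0]
force: [0.2, -0.1, -1.6]
grip_width: 0.466
```

```bash
python3 - <<'E'
from h import *
snap('scene','s2');snap('top','t2')
a=cv2.imread('pics/s2.png')[110:290,200:380]; 
cv2.imwrite('pics/c4.png',cv2.resize(a,None,fx=3.2,fy=3.2,interpolation=2))
t=load('t1')
f=lambda u,v,z:pt(t,235+u/4,195+v/4,z).round(1)
print(f(82,107,60),f(68,107,60),f(198,108,60),f(97,72,60),f(97,143,60))
P,C,U=cloud(t); m=(C[:,2]>C[:,0]+30)&(abs(P[:,0]-530)<40)&(abs(P[:,1]-115)<25); 
print(np.c_[U[m],P[m].round(0)][P[m][:,2]>50])
E
```

```text
[531.1 116.8  60. ] [531.  125.8  60. ] [531.   42.8  60. ] [553.5 107.5  60. ] [508.2 107.   60. ]
[[256. 212. 556. 116.  60.]
 [257. 212. 556. 113.  60.]
 [258. 212. 556. 111.  62.]
 [256. 213. 553. 116.  59.]
 [257. 213. 553. 113.  59.]
 [258. 213. 553. 110.  64.]
 [255. 214. 551. 118.  62.]
 [256. 214. 551. 116.  58.]
 [257. 214. 551. 113.  61.]
 [258. 214. 551. 111.  61.]
 [255. 215. 548. 118.  60.]
 [256. 215. 548. 116.  62.]
 [257. 215. 548. 113.  61.]
 [258. 215. 549. 111.  51.]
 [254. 216. 546. 121.  61.]
 [255. 216. 546. 118.  59.]
 [256. 216. 546. 116.  63.]
 [257. 216. 546. 113.  61.]
 [252. 217. 543. 127.  50.]
 [253. 217. 543. 123.  59.]
 [254. 217. 543. 121.  60.]
 [255. 217. 543. 118.  60.]
 [256. 217. 543. 116.  62.]
 [252. 218. 541. 126.  59.]
 [253. 218. 541. 123.  60.]
 [254. 218. 541. 121.  62.]
 [255. 218. 540. 118.  66.]
 [256. 218. 541. 116.  57.]
 [251. 219. 538. 129.  53.]
 [252. 219. 538. 126.  59.]
 [253. 219. 538. 124.  57.]
 [254. 219. 538. 121.  63.]
 [255. 219. 538. 118.  58.]
 [252. 220. 536. 126.  57.]
 [253. 220. 536. 123.  57.]
 [254. 220. 535. 121
[... 372 characters left out ...]
 [255. 224. 525. 118.  60.]
 [252. 225. 523. 126.  58.]
 [253. 225. 523. 123.  59.]
 [254. 225. 523. 121.  59.]
 [255. 225. 523. 118.  64.]
 [256. 225. 523. 116.  59.]
 [254. 226. 520. 121.  55.]
 [255. 226. 520. 118.  64.]
 [256. 226. 520. 115.  60.]
 [254. 227. 518. 120.  63.]
 [255. 227. 518. 118.  63.]
 [256. 227. 518. 115.  62.]
 [257. 227. 518. 113.  57.]
 [255. 228. 515. 118.  61.]
 [256. 228. 515. 115.  60.]
 [257. 228. 515. 113.  60.]
 [258. 228. 515. 110.  62.]
 [255. 229. 513. 118.  58.]
 [256. 229. 513. 115.  61.]
 [257. 229. 513. 113.  61.]
 [258. 229. 513. 110.  63.]
 [256. 230. 510. 115.  58.]
 [257. 230. 510. 113.  61.]
 [258. 230. 510. 110.  59.]
 [257. 231. 508. 113.  62.]]
```

View pics/c4.png

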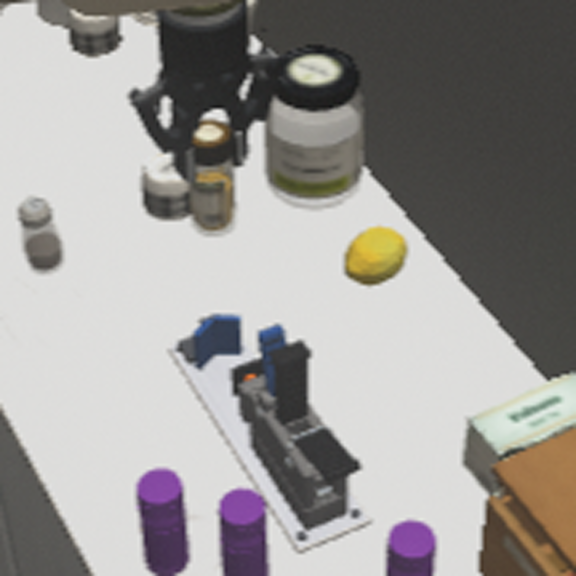

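The jar hangs upright in the fingers (crop cap at (211,134)), and the jaw and pad are back. I'll check the jar's offset in the hand.

```bash
python3 - <<'E'
from h import *
s=load('s2')
print(pt(s,200+211/3.2,110+134/3.2,312), pt(s,200+213/3.2,110+228/3.2,209))
E
```

```text
[529.46245428  88.89663312 312.        ] [523.98656268  84.56030371 209.        ]
```

Call:
{"method": "play_rows", "body": {"deltas": [[0.04,0.06,-0.4,0,0,0,-1],[0,0,-0.8,0,0,0,-1],[0,0,-0.9,0,0,0,-1],[0,0,-0.9,0,0,0,-1],[0,0,-0.8,0,0,0,-1],[0,0,-0.6,0,0,0,-1],[0,0,-0.3,0,0,0,-1],[0,0,0,0,0,0,-1]]}}

```text
time_s: 8.72
eef_pos: [530.5, 94.0, 81.3]
ee_rot: [0.0, 0.708, 0.706, -0.001]
force: [2.0, -2.8, -3.1]
grip_width: 0.469
```

Call:
{"method": "play_rows", "body": {"deltas": [[0,0,-0.1,0,0,0,-1],[0,0,-0.05,0,0,0,-1],[0,0,0,0,0,0,-1]]}}

```text
time_s: 8.97
eef_pos: [531.5, 95.0, 77.5]
ee_rot: [0.001, 0.708, 0.706, 0.0]
force: [4.1, -2.7, -3.2]
grip_width: 0.474
```

Call:
{"method": "play_rows", "body": {"deltas": [[0,0,-0.05,0,0,0,-1],[0,0,-0.05,0,0,0,-1],[0,0,0,0,0,0,-1]]}}

```text
time_s: 9.22
eef_pos: [531.7, 95.2, 73.8]
ee_rot: [0.001, 0.708, 0.706, 0.001]
force: [2.9, -4.5, -1.3]
grip_width: 0.472
```

Call:
{"method": "play_rows", "body": {"deltas": [[0,0,-0.05,0,0,0,-1],[0,0,0,0,0,0,-1]]}}

```text
time_s: 9.38
eef_pos: [531.8, 95.2, 71.9]
ee_rot: [0.002, 0.708, 0.706, 0.001]
force: [3.9, -3.4, -1.5]
grip_width: 0.472
```

Call:
{"method": "play_rows", "body": {"deltas": [[0.02,-0.03,-0.05,0,0,0,-1],[0,0,0,0,0,0,-1]]}}

```text
time_s: 9.55
eef_pos: [531.6, 94.6, 69.2]
ee_rot: [0.0, 0.708, 0.706, 0.0]
force: [2.2, -2.1, -0.6]
grip_width: 0.469
```

Call:
{"method": "play_rows", "body": {"deltas": [[0,0,-0.03,0,0,0,-1],[0,0,0,0,0,0,-1]]}}

```text
time_s: 9.72
eef_pos: [531.6, 94.8, 68.1]
ee_rot: [0.0, 0.708, 0.707, 0.0]
force: [1.2, -3.6, 0.2]
grip_width: 0.472
```

Call:
{"method": "play_rows", "body": {"deltas": [[0,0,-0.03,0,0,0,-1],[0,0,-0.02,0,0,0,-1],[0,0,0,0,0,0,-1]]}}

```text
time_s: 9.97
eef_pos: [531.7, 94.9, 66.1]
ee_rot: [0.0, 0.707, 0.707, 0.0]
force: [1.7, -3.5, -0.1]
grip_width: 0.468
```

```bash
python3 - <<'E'
from h import *
snap('scene','s3')
a=cv2.imread('pics/s3.png')[165:255,230:330]; 
cv2.imwrite('pics/c5.png',cv2.resize(a,None,fx=6,fy=6,interpolation=2))
E
```

```text
(no output)
```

View pics/c5.png

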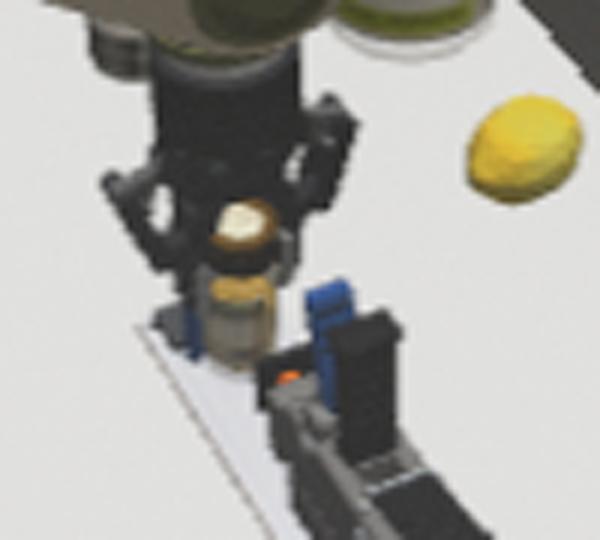

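The jar is in front of the V (crop cap at (245,225), underside about (240,372)). I'll work out the underside height from the cap's depth.

```bash
python3 - <<'E'
from h import *
for f,(u,v) in (('s3',(270.8,202.5)),('s2',(265.9,151.5)),('s0',(295,291.5))):
    f={'s0':'scene0'}.get(f,f); s=load(f)
    P,C,U=cloud(s); m=(np.hypot(U[:,0]-u,U[:,1]-v)<3.2); Q=P[m]; print(f,np.median(Q,0).round(1),m.sum())
E
```

```text
s3 [532.   81.1 122.3] 31
s2 [530.6  90.1 312.7] 31
scene0 [ 445.1 -234.1  106.2] 30
```

```bash
python3 - <<'E'
from h import *
s=load('s3')
for z in (4,8,12,16,20): print(z,pt(s,270,227,z)+[8.4,18.7,0])
for z in (108,113,118,123): print(z,pt(s,270.8,202.5,z))
P,C,U=cloud(s)
m=(abs(U[:,0]-270.5)<1.1)&(U[:,1]>196)&(U[:,1]<232)
for u,p,c in zip(U[m],P[m],C[m]):
    if u[0]==270: print(u,p.round(0),c)
E
```

```text
4 [538.38435143 111.74654534   4.        ]
8 [536.83949807 108.26732773   8.        ]
12 [535.29464471 104.78811012  12.        ]
16 [533.74979135 101.30889251  16.        ]
20 [532.20493799  97.82967489  20.        ]
108 [538.37690335  94.74472041 108.        ]
113 [536.21423158  89.95614369 113.        ]
118 [534.0515598   85.16756697 118.        ]
123 [531.88888802  80.37899025 123.        ]
[270 197] [532.  84. 143.] [48 49 48]
[270 198] [540. 103. 119.] [83 70 51]
[270 199] [537.  96. 123.] [205 194 168]
[270 200] [535.  92. 122.] [219 211 186]
[270 201] [535.  93. 117.] [219 212 187]
[270 202] [531.  84. 123.] [222 218 192]
[270 203] [530.  82. 120.] [232 229 206]
[270 204] [527.  76. 122.] [191 185 156]
[270 205] [525.  71. 124.] [118  96  66]
[270 206] [524.  71. 120.] [85 70 51]
[270 207] [525.  73. 114.] [54 51 48]
[270 208] [523.  69. 113.] [58 54 50]
[270 209] [522.  67. 111.] [50 50 48]
[270 210] [524.  72. 102.] [50 49 48]
[270 211] [525.  75.  94.] [103  89  61]
[270 212] [524.  72.  93.] [176 144  80]
[270 213] [522.  69.  93.] [181 151  88]
[270 214] [524.  74.  83.] [163 132  72]
[270 215] [522.  69.  84.] [129 118  88]
[270 216] [524.  74.  75.] [90 89 74]
[270 217] [524.  76.  68.] [78 77 69]
[270 218] [523.  72.  68.] [94 91 84]
[270 219] [521.  70.  66.] [109 104  96]
[270 220] [523.  74.  56.] [112 107  98]
[270 221] [521.  71.  56.] [111 108  98]
[270 222] [522.  73.  50.] [113 107  96]
[270 223] [524.  78.  39.] [85 83 78]
[270 224] [523.  76.  37.] [79 75 72]
[270 225] [523.  76.  32.] [103  98  91]
[270 226] [523.  76.  28.] [121 112  96]
[270 227] [521.  73.  27.] [168 168 167]
[270 228] [521.  74.  21.] [188 189 192]
[270 229] [523.  79.  11.] [212 213 217]
[270 230] [523.  79.   6.] [216 216 220]
[270 231] [521.  74.   8.] [218 218 221]
```

The jar's rim caught the V's top on the way down. It slid about 13 mm up in the fingers and is tilted slightly, with its underside about 8 mm above the plate. I'll ease it off the V and lower until I feel contact.

Call:
{"method": "play_rows", "body": {"deltas": [[0,-0.1,0,0,0,0,-1],[0,0,-0.05,0,0,0,-1],[0,0,-0.05,0,0,0,-1],[0,0,0,0,0,0,-1]]}}

```text
time_s: 10.35
eef_pos: [530.7, 91.3, 61.3]
ee_rot: [-0.001, 0.708, 0.707, -0.001]
force: [-0.9, -0.0, -0.6]
grip_width: 0.471
```

Call:
{"method": "play_rows", "body": {"deltas": [[0,0,-0.05,0,0,0,-1],[0,0,-0.03,0,0,0,-1],[0,0,0,0,0,0,-1]]}}

```text
time_s: 10.6
eef_pos: [531.2, 91.2, 58.5]
ee_rot: [-0.0, 0.707, 0.707, -0.0]
force: [0.6, -0.5, -1.2]
grip_width: 0.471
```

Call:
{"method": "play_rows", "body": {"deltas": [[0,0,-0.04,0,0,0,-1],[0,0,0,0,0,0,-1]]}}

```text
time_s: 10.77
eef_pos: [531.5, 91.2, 58.1]
ee_rot: [-0.0, 0.707, 0.707, 0.0]
force: [-2.9, 0.4, 8.5]
grip_width: 0.47
```

Call:
{"method": "play_rows", "body": {"deltas": [[0,0,-0.04,0,0,0,-1],[0,0,0,0,0,0,-1]]}}

```text
time_s: 10.93
eef_pos: [531.8, 91.6, 57.7]
ee_rot: [0.0, 0.707, 0.707, 0.001]
force: [-6.1, 3.6, 19.7]
grip_width: 0.471
```

```bash
python3 - <<'E'
from h import *
snap('scene','s4'); s=load('s4')
P,C,U=cloud(s)
for lo,hi,n in((115,135,'captop'),):
  m=(abs(P[:,0]-531)<25)&(abs(P[:,1]-90)<30)&(C.min(1)>150)&(P[:,2]>95)&(P[:,2]<140); print(m.sum(),np.median(P[m],0).round(1),P[m].std(0).round(1),np.median(U[m],0))
for v in range(205,236): 
  m=(U[:,1]==v)&(U[:,0]>=269)&(U[:,0]<=272); print(v,P[m].mean(0).round(0),C[m].mean(0).round(0))
E
```

```text
28 [531.9  83.3 113.8] [5.6 5.4 1.7] [270. 204.]
205 [530.  79. 115.] [230. 226. 204.]
206 [528.  76. 114.] [222. 218. 190.]
207 [526.  72. 114.] [149. 134. 102.]
208 [525.  70. 112.] [112.  89.  57.]
209 [523.  67. 111.] [66. 58. 49.]
210 [524.  67. 106.] [52. 50. 48.]
211 [523.  67. 102.] [52. 50. 48.]
212 [523.  67.  98.] [50. 48. 48.]
213 [523.  66.  95.] [61. 57. 51.]
214 [524.  71.  86.] [174. 142.  79.]
215 [523.  68.  84.] [179. 148.  83.]
216 [524.  70.  77.] [168. 138.  74.]
217 [524.  70.  73.] [167. 145.  97.]
218 [524.  71.  68.] [95. 92. 73.]
219 [523.  69.  66.] [84. 83. 71.]
220 [523.  70.  61.] [84. 81. 74.]
221 [521.  69.  58.] [105. 100.  91.]
222 [523.  70.  52.] [111. 107.  98.]
223 [523.  71.  46.] [112. 107.  99.]
224 [522.  71.  42.] [111. 106.  96.]
225 [519.  64.  45.] [92. 88. 81.]
226 [519.  64.  41.] [78. 76. 71.]
227 [519.  64.  37.] [86. 82. 77.]
228 [519.  64.  32.] [94. 86. 75.]
229 [519.  66.  26.] [151. 148. 144.]
230 [519.  66.  20.] [161. 160. 160.]
231 [518.  64.  18.] [200. 200. 204.]
232 [517.  62.  17.] [204. 204. 207.]
233 [515.  58.  16.] [207. 208. 211.]
234 [516.  61.   8.] [216. 217. 220.]
235 [514.  58.   7.] [218. 218. 222.]
```

The cap top is now at 114 mm, which is 8 + 105, so the jar stands on the plate. Releasing.

Call:
{"method": "play_rows", "body": {"deltas": [[0,0,0.04,0,0,0,-1],[0,0,0,0,0,0,0.3],[0,0,0,0,0,0,0.6],[0,0,0,0,0,0,1],[0,0,0,0,0,0,1],[0,0,0,0,0,0,1],[0,0,0,0,0,0,1],[0,0,0,0,0,0,1]]}}

```text
time_s: 11.65
eef_pos: [531.4, 91.0, 57.2]
ee_rot: [-0.0, 0.707, 0.707, -0.0]
force: [-0.2, -1.3, -0.1]
grip_width: 0.999
```

Call:
{"method": "play_rows", "body": {"deltas": [[0,0,0.2,0,0,0,1],[0,0,0.6,0,0,0,1],[0,0,0.9,0,0,0,1],[0,0,1,0,0,0,1],[0,0,1,0,0,0,1],[0,0,0.6,0,0,0.5,1],[0,-0.2,0,0,0,1,1],[0,-0.5,0,0,0,1,1]]}}

```text
time_s: 12.32
eef_pos: [531.8, 64.2, 231.7]
ee_rot: [0.002, 0.606, 0.795, 0.001]
force: [0.8, -0.5, -0.3]
grip_width: 0.996
```

Call:
{"method": "play_rows", "body": {"deltas": [[0,-0.8,0,0,0,1,1],[0,-0.8,0,0,0,1,1],[0,-0.8,0,0,0,1,1],[0,-0.3,0,0,0,1,1],[0,0,0,0,0,1,1],[0,0,0,0,0,1,1],[0,0,0,0,0,1,1],[0,0,0,0,0,1,1]]}}

```text
time_s: 12.98
eef_pos: [531.3, -45.1, 229.9]
ee_rot: [0.0, 0.232, 0.973, -0.0]
force: [0.1, 0.9, -0.6]
grip_width: 1.0
```

Call:
{"method": "play_rows", "body": {"deltas": [[0,0,0,0,0,1,1],[0,0,0,0,0,1,1],[0,0,0,0,0,1,1],[0,0,0,0,0,1,1],[0,0,0,0,0,0.5,1],[0,0,0,0,0,0,1],[0,0,0,0,0,0,1]]}}

```text
time_s: 13.57
eef_pos: [531.4, -44.9, 229.8]
ee_rot: [0.0, 0.001, 1.0, -0.0]
force: [1.5, -0.2, 0.3]
grip_width: 0.997
```

```bash
python3 - <<'E'
from h import *
print(sensors.sense()['eef_pos'],sensors.sense()['ee_rot'])
for n in('scene','top'):
  snap(n,n+'5'); s=load(n+'5')
  P,C,U=cloud(s)
  m=(abs(P[:,0]-531)<25)&(abs(P[:,1]-92)<30)&(P[:,2]>100)&(P[:,2]<125); print(n,m.sum(),P[m].mean(0).round(1),P[m].min(0).round(),P[m].max(0).round())
a=cv2.imread('pics/scene5.png')[165:265,230:330];b=cv2.imread('pics/top5.png')[180:270,235:375]
o=np.zeros((420,800,3),np.uint8); o[:400,:400]=cv2.resize(a,(400,400),interpolation=2); o[:257,400:]=cv2.resize(b,(400,257),interpolation=2); cv2.imwrite('pics/c6.png',o)
E
```

```text
[531.40371457 -44.91832282 229.76372829] [ 2.23082809e-04  1.45183686e-03  9.99998919e-01 -7.16984938e-05]
scene 131 [527.1  87.9 110.7] [507.  69. 100.] [548. 113. 119.]
top 211 [531.7  93.1 113.8] [513.  73. 101.] [552. 113. 120.]
```

View pics/c6.png

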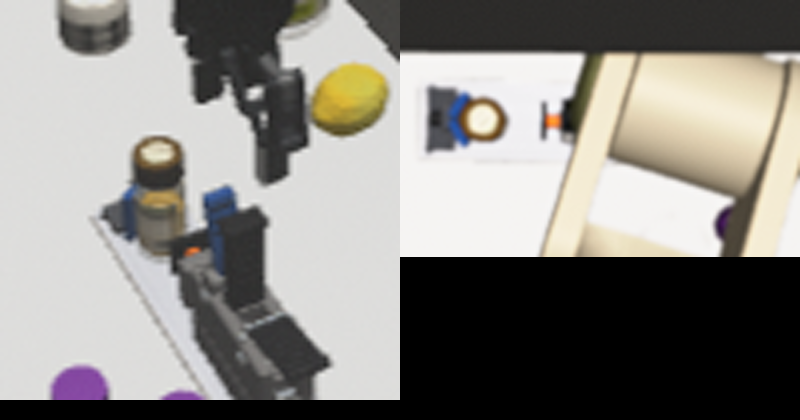

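The jar stands upright against the V (cap at (531.7, 93), z 114). Next I'll straddle the grip and trigger.

Call:
{"method": "play_rows", "body": {"deltas": [[0,0.06,-0.4,0,0,0,1],[0,0,-0.8,0,0,0,1],[0,0,-0.7,0,0,0,1],[0,0,-0.4,0,0,0,1],[0,0,-0.25,0,0,0,1],[0,0,-0.1,0,0,0,1],[0,0,0,0,0,0,1],[0,0,0,0,0,0,1]]}}

```text
time_s: 14.33
eef_pos: [532.0, -42.7, 124.3]
ee_rot: [0.001, 0.001, 1.0, -0.0]
force: [-0.0, 0.1, 0.1]
grip_width: 1.001
```

Call:
{"method": "play_rows", "body": {"deltas": [[0,0,0,0,0,0,0.6],[0,0,0,0,0,0,0.5],[0,0,0,0,0,0,0.4],[0,0,0,0,0,0,0.3],[0,0,0,0,0,0,0.2],[0,0,0,0,0,0,0.2]], "squeeze": 40}}

```text
time_s: 14.83
eef_pos: [532.1, -41.3, 124.7]
ee_rot: [0.001, 0.0, 1.0, 0.001]
force: [0.1, 7.6, 5.2]
grip_width: 0.602
```

Call:
{"method": "play_rows", "body": {"deltas": [[0,0,0,0,0,0,0.1],[0,0,0,0,0,0,0],[0,0,0,0,0,0,-0.1],[0,0,0,0,0,0,-0.2],[0,0,0,0,0,0,-0.25],[0,0,0,0,0,0,-0.25],[0,0,0,0,0,0,-0.25]]}}

```text
time_s: 15.42
eef_pos: [532.0, -42.5, 125.1]
ee_rot: [0.001, 0.001, 1.0, 0.0]
force: [-2.5, 0.6, 9.2]
grip_width: 0.401
```

Call:
{"method": "play_rows", "body": {"deltas": [[0,0,0,0,0,0,0.3],[0,0,0,0,0,0,0.8],[0,0,0,0,0,0,1],[0,0,0,0,0,0,1],[0,0,0,0,0,0,1],[0,0,0,0,0,0,1]]}}

```text
time_s: 15.92
eef_pos: [531.5, -42.7, 123.3]
ee_rot: [0.0, 0.001, 1.0, -0.0]
force: [-0.4, 0.1, 0.0]
grip_width: 1.001
```

```bash
python3 - <<'E'
from h import *
snap('top','t6'); a=load('t1');b=load('t6')
P,C,U=cloud(b)
m=(C[:,0]>C[:,2]+80)&(C[:,0]>150)&(abs(P[:,0]-531)<20)&(P[:,1]>20)&(P[:,1]<72)&(P[:,2]<80); print('orange',m.sum(),P[m].mean(0).round(1),U[m].mean(0))
for v in(221,222,223):
  for c in(a,b): print(v,[tuple(c['pixels'][v,u]) and int(c['pixels'][v,u].sum()) for u in range(262,300)])
E
```

```text
orange 23 [531.1  42.   58.4] [284.82608696 222.        ]
221 [717, 717, 719, 717, 718, 720, 720, 720, 720, 720, 720, 720, 721, 723, 720, 723, 723, 723, 723, 726, 726, 687, 483, 271, 341, 459, 479, 461, 400, 348, 424, 515, 550, 556, 519, 459, 474, 549]
221 [718, 718, 711, 704, 716, 718, 634, 392, 222, 263, 438, 633, 716, 726, 723, 723, 726, 726, 651, 392, 247, 377, 467, 480, 454, 368, 335, 322, 200, 108, 121, 139, 167, 227, 360, 531, 633, 650]
222 [716, 714, 716, 716, 717, 717, 717, 717, 717, 719, 720, 720, 719, 720, 720, 720, 720, 720, 720, 723, 723, 672, 452, 251, 331, 440, 459, 446, 402, 355, 428, 518, 551, 556, 518, 466, 484, 542]
222 [719, 708, 695, 705, 718, 707, 597, 365, 215, 247, 417, 618, 714, 723, 720, 720, 723, 724, 642, 378, 235, 359, 440, 455, 437, 369, 343, 330, 203, 103, 110, 136, 165, 256, 430, 586, 646, 650]
223 [714, 716, 715, 716, 717, 717, 716, 717, 717, 717, 717, 718, 718, 719, 720, 720, 720, 720, 722, 724, 723, 672, 441, 230, 308, 429, 450, 434, 381, 346, 434, 519, 553, 552, 518, 471, 499, 552]
223 [715, 698, 701, 718, 721, 684, 538, 321, 209, 273, 452, 638, 715, 721, 720, 720, 723, 725, 639, 359, 204, 330, 428, 441, 414, 349, 343, 333, 203, 92, 95, 129, 171, 278, 474, 619, 650, 648]
```

Pump 1 moved the pad about one tooth (edge 284.0→280.7 px). Pump 2.

Call:
{"method": "play_rows", "body": {"deltas": [[0,0,0,0,0,0,0.5],[0,0,0,0,0,0,0.3],[0,0,0,0,0,0,0.1],[0,0,0,0,0,0,-0.1],[0,0,0,0,0,0,-0.25],[0,0,0,0,0,0,-0.25],[0,0,0,0,0,0,-0.25],[0,0,0,0,0,0,-0.25]]}}

```text
time_s: 16.63
eef_pos: [532.0, -42.5, 124.8]
ee_rot: [0.001, 0.001, 1.0, 0.0]
force: [-3.7, 0.4, 11.6]
grip_width: 0.4
```

Call:
{"method": "play_rows", "body": {"deltas": [[0,0,0,0,0,0,-0.25],[0,0,0,0,0,0,0.3],[0,0,0,0,0,0,0.8],[0,0,0,0,0,0,1],[0,0,0,0,0,0,1],[0,0,0,0,0,0,1],[0,0,0,0,0,0,1]]}}

```text
time_s: 17.22
eef_pos: [531.4, -42.6, 123.2]
ee_rot: [-0.0, 0.001, 1.0, -0.0]
force: [0.1, -0.1, 0.4]
grip_width: 1.001
```

```bash
cat >> h.py <<'E'
def prof(f):
    c=load(f); p=c['pixels'][221:225].astype(float).mean(0)
    print(f,'sum',[int(x) for x in p[264:300].sum(1)]); print('  R-B',[int(x) for x in (p[264:300,0]-p[264:300,2])])
E
python3 - <<'E'
from h import *
snap('top','t7')
for f in('t1','t6','t7'): prof(f)
E
```

```text
t1 sum [716, 716, 716, 717, 717, 717, 717, 718, 718, 718, 718, 720, 720, 720, 720, 720, 722, 724, 724, 675, 453, 246, 330, 456, 479, 458, 394, 348, 430, 519, 551, 553, 518, 470, 495, 554]
  R-B [-1, -1, -1, -1, -1, -1, -1, -1, -1, -1, -1, -1, -1, -1, -1, -1, -1, 0, -1, -3, -6, 34, 136, 173, 170, 167, 127, 41, 6, 8, 10, 11, 10, 3, -6, -10]
t6 sum [706, 712, 715, 686, 557, 339, 218, 279, 457, 641, 715, 722, 720, 720, 723, 724, 642, 371, 224, 359, 458, 475, 442, 363, 341, 331, 204, 95, 100, 129, 169, 268, 442, 591, 645, 648]
  R-B [21, 19, 20, 32, 51, 68, 73, 41, 12, 1, -1, -1, -1, -1, -1, -1, -5, 0, 72, 154, 172, 169, 151, 78, 14, 3, 2, 1, 9, 18, 25, 33, 43, 47, 44, 42]
t7 sum [706, 712, 714, 685, 557, 338, 216, 281, 456, 641, 718, 725, 646, 384, 237, 367, 466, 476, 436, 348, 357, 464, 535, 555, 543, 442, 239, 92, 94, 125, 169, 268, 442, 591, 645, 648]
  R-B [21, 19, 20, 32, 52, 68, 73, 41, 12, 1, -1, -1, -5, -1, 65, 148, 169, 167, 151, 77, 13, 7, 9, 11, 11, 10, 4, 1, 8, 18, 26, 33, 42, 48, 45, 42]
```

Pump 2 brought the pad edge to 276.6 px, another 10 mm. Pump 3 should end roughly at contact.

Call:
{"method": "play_rows", "body": {"deltas": [[0,0,0,0,0,0,0.5],[0,0,0,0,0,0,0.3],[0,0,0,0,0,0,0.1],[0,0,0,0,0,0,-0.1],[0,0,0,0,0,0,-0.25],[0,0,0,0,0,0,-0.25],[0,0,0,0,0,0,-0.25],[0,0,0,0,0,0,-0.25]]}}

```text
time_s: 17.93
eef_pos: [532.0, -42.5, 124.9]
ee_rot: [0.001, 0.001, 1.0, 0.0]
force: [-3.6, 1.7, 12.6]
grip_width: 0.401
```

```bash
python3 - <<'E'
from h import *
snap('top','t8')
for f in('t7','t8'): prof(f)
E
```

```text
t7 sum [706, 712, 714, 685, 557, 338, 216, 281, 456, 641, 718, 725, 646, 384, 237, 367, 466, 476, 436, 348, 357, 464, 535, 555, 543, 442, 239, 92, 94, 125, 169, 268, 442, 591, 645, 648]
  R-B [21, 19, 20, 32, 52, 68, 73, 41, 12, 1, -1, -1, -5, -1, 65, 148, 169, 167, 151, 77, 13, 7, 9, 11, 11, 10, 4, 1, 8, 18, 26, 33, 42, 48, 45, 42]
t8 sum [712, 718, 698, 594, 378, 228, 199, 191, 154, 178, 330, 451, 477, 461, 397, 347, 426, 516, 551, 553, 518, 470, 498, 564, 585, 585, 577, 531, 404, 232, 162, 261, 438, 589, 645, 648]
  R-B [19, 19, 28, 48, 66, 78, 59, 28, 9, 50, 132, 168, 165, 158, 119, 38, 6, 9, 10, 11, 10, 4, -5, -10, -10, -9, -4, 0, 7, 13, 23, 31, 39, 45, 44, 42]
```

Call:
{"method": "play_rows", "body": {"deltas": [[0,0,0,0,0,0,-0.25],[0,0,0,0,0,0,0.3],[0,0,0,0,0,0,0.8],[0,0,0,0,0,0,1],[0,0,0,0,0,0,1],[0,0,0,0,0,0,1],[0,0,0,0,0,0,1]]}}

```text
time_s: 18.57
eef_pos: [531.4, -42.6, 123.2]
ee_rot: [-0.0, 0.001, 1.0, -0.0]
force: [-0.3, 0.3, 0.5]
grip_width: 0.999
```

```bash
python3 - <<'E'
from h import *
snap('top','t9')
for f in('t9',): prof(f)
E
```

```text
t9 sum [706, 713, 706, 636, 447, 264, 212, 232, 225, 162, 192, 350, 460, 478, 444, 360, 350, 453, 528, 552, 543, 505, 502, 562, 573, 473, 255, 92, 92, 126, 165, 268, 442, 591, 644, 649]
  R-B [21, 20, 25, 43, 62, 77, 68, 40, 17, 9, 58, 136, 166, 163, 148, 84, 17, 7, 9, 10, 11, 8, 0, -8, -10, -9, -5, 0, 9, 18, 25, 32, 42, 47, 44, 42]
```

Pump 3 reached the jar: its cap shifted about 1.5 mm and the stem is still full length, with R−B sum about 777–830. The final squeeze is now in small steps, watching the stem.

Call:
{"method": "play_rows", "body": {"deltas": [[0,0,0,0,0,0,0.6],[0,0,0,0,0,0,0.4],[0,0,0,0,0,0,0.3],[0,0,0,0,0,0,0.2],[0,0,0,0,0,0,0.2],[0,0,0,0,0,0,0.2],[0,0,0,0,0,0,0.2]]}}

```text
time_s: 19.2
eef_pos: [531.9, -40.8, 124.3]
ee_rot: [0.001, 0.0, 1.0, 0.001]
force: [0.2, 10.8, 9.6]
grip_width: 0.602
```

```bash
cat >> h.py <<'E'
def stem(f):
    c=load(f); p=c['pixels'][221:225].astype(float).mean(0); d=(p[:,0]-p[:,2])[271:290]; s=p.sum(1)
    b=c['pixels'][205:240,275:320].astype(int)
    print(f,'orange sum',int(np.clip(d,0,None)[:].sum()),[int(x) for x in d]); print([int(x) for x in s[264:300]])
E
python3 - <<'E'
from h import *
snap('top','t10')
for f in('t9','t8','t10',): stem(f)
E
```

```text
t9 orange sum 889 [40, 17, 9, 58, 136, 166, 163, 148, 84, 17, 7, 9, 10, 11, 8, 0, -8, -10, -9]
[706, 713, 706, 636, 447, 264, 212, 232, 225, 162, 192, 350, 460, 478, 444, 360, 350, 453, 528, 552, 543, 505, 502, 562, 573, 473, 255, 92, 92, 126, 165, 268, 442, 591, 644, 649]
t8 orange sum 921 [28, 9, 50, 132, 168, 165, 158, 119, 38, 6, 9, 10, 11, 10, 4, -5, -10, -10, -9]
[712, 718, 698, 594, 378, 228, 199, 191, 154, 178, 330, 451, 477, 461, 397, 347, 426, 516, 551, 553, 518, 470, 498, 564, 585, 585, 577, 531, 404, 232, 162, 261, 438, 589, 645, 648]
t10 orange sum 782 [16, 28, 99, 157, 164, 151, 95, 24, 6, 9, 10, 11, 8, 0, -8, -9, -9, -8, -3]
[710, 710, 666, 513, 310, 216, 220, 193, 155, 250, 397, 464, 450, 373, 351, 445, 525, 551, 545, 508, 500, 558, 591, 590, 589, 598, 594, 507, 310, 166, 198, 335, 510, 623, 648, 648]
```

Call:
{"method": "play_rows", "body": {"deltas": [[0,0,0,0,0,0,0.15],[0,0,0,0,0,0,0.1],[0,0,0,0,0,0,0.1],[0,0,0,0,0,0,0.1]]}}

```text
time_s: 19.58
eef_pos: [531.9, -40.6, 124.1]
ee_rot: [0.001, 0.0, 1.0, 0.002]
force: [0.7, 12.7, 8.1]
grip_width: 0.552
```

```bash
python3 - <<'E'
from h import *
snap('top','t11')
for f in('t11',): stem(f)
E
```

```text
t11 orange sum 705 [16, 28, 100, 157, 161, 135, 54, 6, 8, 10, 11, 10, 5, -3, -9, -9, -9, -6, 0]
[710, 709, 658, 486, 290, 216, 222, 196, 156, 247, 397, 461, 439, 365, 404, 501, 544, 549, 520, 463, 482, 563, 594, 591, 590, 606, 602, 504, 294, 157, 202, 344, 515, 624, 650, 646]
```

The pad front has stopped, so the jar is seated in the V and the stem is starting to sink. I'll keep squeezing.

Call:
{"method": "play_rows", "body": {"deltas": [[0,0,0,0,0,0,0.05],[0,0,0,0,0,0,0],[0,0,0,0,0,0,0],[0,0,0,0,0,0,0]]}}

```text
time_s: 19.97
eef_pos: [531.8, -40.5, 124.1]
ee_rot: [0.001, 0.0, 1.0, 0.002]
force: [0.2, 12.9, 8.2]
grip_width: 0.5
```

```bash
python3 - <<'E'
from h import *
snap('top','t12')
for f in('t12',): stem(f)
E
```

```text
t12 orange sum 617 [15, 29, 102, 150, 146, 94, 25, 6, 9, 11, 11, 10, 2, -6, -9, -9, -8, -3, 3]
[711, 709, 658, 487, 291, 215, 214, 187, 154, 251, 388, 429, 369, 337, 433, 520, 551, 550, 509, 466, 510, 574, 594, 593, 599, 618, 611, 503, 290, 156, 204, 352, 528, 632, 650, 646]
```

Call:
{"method": "play_rows", "body": {"deltas": [[0,0,0,0,0,0,-0.06],[0,0,0,0,0,0,-0.12],[0,0,0,0,0,0,-0.12],[0,0,0,0,0,0,-0.12]]}}

```text
time_s: 20.35
eef_pos: [531.9, -41.5, 124.4]
ee_rot: [0.001, 0.001, 1.0, 0.001]
force: [-0.8, 7.5, 9.6]
grip_width: 0.444
```

```bash
python3 - <<'E'
from h import *
snap('top','t13'); snap('scene','s13'); print(sensors.sense()['force'],sensors.sense()['grip_width'])
for f in('t13',): stem(f)
a=cv2.imread('pics/s13.png')[190:250,240:310];b=cv2.imread('pics/t13.png')[200:245,245:305]
o=np.zeros((360,780,3),np.uint8); o[:300,:350]=cv2.resize(a,(350,300),interpolation=2); o[:315,360:]=cv2.resize(b,(420,315),interpolation=2); cv2.imwrite('pics/c7.png',o)
s=load('s13');P,C,U=cloud(load('t13')); m=(abs(P[:,0]-531)<25)&(abs(P[:,1]-97)<24)&(P[:,2]>103)&(P[:,2]<125); print('cap',P[m].mean(0).round(1),P[m].min(0).round(),P[m].max(0).round())
# stem ends
p=load('t13')
for u in (272.4,275.6,276.5): print(u,pt(p,u,222,58).round(1))
E
```

```text
[-1.6134693   7.16158045  9.51268854] 0.44328172120707027
t13 orange sum 454 [15, 29, 92, 125, 98, 34, 6, 9, 10, 11, 9, 2, -6, -9, -9, -9, -4, 2, 6]
[711, 710, 656, 481, 285, 212, 213, 182, 152, 235, 334, 348, 342, 429, 518, 552, 552, 512, 466, 506, 573, 595, 594, 595, 616, 641, 619, 513, 327, 178, 180, 306, 488, 618, 648, 647]
cap [531.9  96.3 113.9] [513.  78. 105.] [552. 115. 121.]
272.4 [530.8  73.7  58. ]
275.6 [530.9  65.6  58. ]
276.5 [530.9  63.3  58. ]
```

View pics/c7.png

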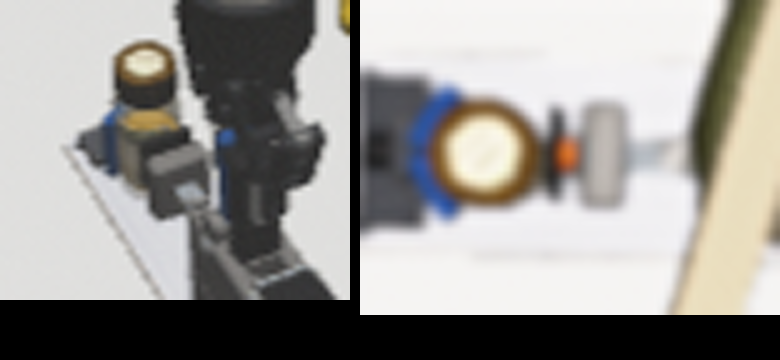

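The stem's visible length went from 4.93 px free to 2.62 px, so the pad has sunk about 5.8 mm. The jar is upright, with its cap at (531.9, 96.3) between pad and V. I'll hold for half a second and check for creep before handing in.

Call:
{"method": "play_rows", "body": {"deltas": [[0,0,0,0,0,0,-0.12],[0,0,0,0,0,0,-0.12],[0,0,0,0,0,0,-0.12],[0,0,0,0,0,0,-0.12],[0,0,0,0,0,0,-0.12],[0,0,0,0,0,0,-0.12]]}}

```text
time_s: 20.95
eef_pos: [531.9, -41.6, 124.4]
ee_rot: [0.001, 0.001, 1.0, 0.001]
force: [-2.0, 7.1, 8.8]
grip_width: 0.444
```

```bash
python3 - <<'E'
from h import *
snap('top','t14'); stem('t14')
c0,c1=load('scene0'),load('t14')
d=load('t14')['pixels'][271-271:]; 
p=c1['pixels'][221:225].astype(float).mean(0); x=(p[:,0]-p[:,2])[271:290]
if abs(x[4]-98)<25 and abs(x[5]-34)<25: print('steady'); order.finish_job(); print('handed in')
E
```

```text
t14 orange sum 431 [16, 29, 88, 118, 89, 29, 6, 9, 11, 11, 10, 2, -6, -9, -9, -8, -4, 2, 6]
[712, 710, 656, 481, 285, 212, 212, 183, 152, 232, 328, 339, 340, 431, 520, 552, 550, 511, 464, 504, 573, 595, 594, 596, 617, 641, 617, 509, 325, 176, 178, 306, 488, 617, 649, 647]
steady
the job is handed in; nothing more can be done
handed in
```

I handed the job in with the trigger still squeezed and the jar clamped; no verdict was reported.

**What I did:**
- I pressed the pedal to its stop (43 N) and saw the jaw spring back about 39 mm.
- I stood the yellow jar in front of the V and let it go.
- I pumped the trigger three full strokes, about 10 mm each, then squeezed part-way and held.

**Last checks:**
- **Pad:** the visible stem shrank from 4.9 to about 2.6 pixels, so the pad has sunk about 5.8 mm. By the spring data that is roughly 10 N on the jar.
- **Steadiness:** the grip opening held at 0.444 for the last 0.6 s and the stem picture hardly changed.
- **Jar:** it stands upright against the V, with its cap at about (532, 96, 114) mm and its underside on the plate.

**What went wrong or disagreed:**
- The jar caught the top of the V on the way down, slid about 13 mm up in the fingers and tilted slightly. I moved it 4 mm off the V and lowered it onto the plate before letting go, and the pad later pushed it home.
- The two cameras differ by 2–5 mm along y.
- The seat is known only to about 2 mm. I judged the jar seated because the pad front stopped moving while the jaw kept closing.
- I did not measure the bystanders' positions at the end, but felt no contact with any of them.

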